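# Clamp a centre drill and hold the mirror so the camera sees its back

### The arm

A 6-joint arm with a two-finger parallel gripper is mounted at the origin on a cart in front of the work surface, level with it; the furniture and walls round the work are solid. World frame = base frame: x ahead of the robot, y to its left, z up, the work surface at z = 0. Lengths are in mm, angles in rad, forces in N, time in s.
With the tool pointing down it reaches from about 300 to 775 mm from the base axis. Payload 14.6 kg.
Tool frame: the origin (TCP) lies between the finger pads; the fingertips stand manip.finger_overhang ahead of it and the grasp point (between the pads) lies 2 mm behind it (manip.finger_overhang is the distance from the TCP to the fingertips, in mm); z points along the fingers, y is the direction in which the jaws open and shut (so a half turn about z gives the same grasp; the last joint's range is limited). The gripper opens to 94 mm and grips with 3 to 60 N. Pads are 16 mm wide; open, the fingers measure 119 mm over their backs; the gripper's body (75 mm by 177 mm) begins 78 mm behind the grasp point.
Start: joints at [1.165, 0.3, 1.521, -0, 1.321, -0.067], TCP at [182.793, 518.725, 194.346] pointing down, gripper open.
Joint ranges: [-3.03, 3.03], [-0.79, 2.21], [0.23, 2.52], [-1.04, 4.18], [0, 3.07], [-2.55, 2.55]. Speed limits (rad/s): [2.22, 2.22, 2.57, 3.14, 3.14, 3.14].

### API

Orientations are given as [roll, pitch, yaw] about the fixed x, y, z axes, in that order (R = Rz(yaw) Ry(pitch) Rx(roll)).
In Python, from cell import manip gives the robot as it stands.
- The arm moves only by the tool drive_tool, never from a script. Its argument "steps" is a list of rows, each an object with "delta_pos": the shift along the world's x, y, z in mm, a list of three; "yaw": the turn about the world's z in rad; "hand": the finger opening in mm, from 0 to 94. A call has 1 to 5 rows; each row shifts and turns the commanded pose from where the row before left it; what a row does not reach is not made up. A row lasts 1/12 s, in which the tool goes at most 41.7 mm and 7.16 degrees, less where a joint would pass 70% of its speed; a pose out of reach is approached as far as the arm can. A call is refused whole if a number of a shift passes 41.7 or a number of a turn 0.125, either way. A call with a gripper value outside its range is refused whole. The fingers move at their own pace and stop on an object; "squeeze" is the grip in N (left out, the last holds). Time passes only in rows, so rows that do not move let the fingers close. It gives the time, the measured TCP pose, the force and the opening at its end, in the units of the state.
- manip.read_state(): the state, without advancing time (a new reading comes with each control period).
- manip.camera(name): name is "side" or "top" or "wrist"; returns a dict with "frame" (400x640x3 uint8, red, green, blue), "range_z" (400x640 float32, mm along the optical axis (not along the pixel's ray), 0 where there is no reading), "intrinsics" (3x3 intrinsics, pixels), "position" and "attitude" of the camera in the world. Camera axes: x right, y down, z forward; pixel columns grow to the right and rows downward; lengths in mm; the calibration is good to about 2 mm. The wrist camera is an equidistant fisheye: a pixel r from the principal point sees the ray r / f radians off the axis. A picture is of the moment at which its call begins.
- manip.sign_off(): hands the job in, once; it reports no verdict.
The state is a dict: "clock": time; "joints": joint angles; "qd": joint speeds; "effort": joint torques, N m; "eef_pos": TCP position; "eef_rot": TCP orientation; "wrist_force": force on the tool from outside, world axes, zero at the start; "moment": the same for the moment, N m; "finger_gap": finger opening in mm.
Only numpy, scipy, OpenCV 4.12 (cv2) and the standard library are available. Lean on these libraries where they do the work, as an engineer would, in place of code of your own. Each camera call takes 0.05 s, during which the arm holds its last target.

### The job

The small grey camera on the inspection stand's arm has to record the red colour mark on the back of the centre drill. Turn the knurled chuck sleeve clockwise (seen from above) until the three jaws grip the centre drill tightly, then take the sprung mirror by the thumb bar on its top and turn it until that camera sees the red mark near the middle of the glass. Leave the camera where it is, and finish still gripping the thumb bar with the mirror held steady at that angle, because its spring swings it back when it is let go.

Things in the scene. Friction and masses are not known exactly. Their poses are not given: they have to be found in the camera images.
- inspection_stand: Fixed dark steel plate, 86 x 236 x 12 mm, lying on the table at a varying place and yaw; carries chuck, mirror and camera arm. Origin: centre of its underside. Its y axis runs from the mirror column to the chuck, its x axis toward the side on which the camera stands, z up. The chuck's axis is at y = +75 mm, the mirror's at y = -75 mm (both x = 0). The table around has loose and fixed clutter that takes no part.
- sleeve_grip (a point): Point on the chuck's axis, 68 mm above the table, in the upper part of the sleeve's cylinder. The sleeve is a bright knurled steel ring of 46 mm diameter from 33 to 80 mm above the table (cylindrical from 35 to 69 mm, then narrowing to 37 mm at the top); the centre drill stands up out of its middle to 118 mm. Grip the sleeve across its diameter from above.
- chuck_sleeve (a joint): Angle of the sleeve in rad, growing clockwise seen from above. Starts between 0 and 0.35 (jaws open); the jaws move in 2.6 mm per rad and meet the drill at about 1.0; from about 1.15 on they grip tightly; hard stop at 1.35. Rubs with 0.2 N m and stays where it is left; turning it on to the stop does no harm.
- jaw_1: One of the three steel chuck jaws, 120 degrees apart, that slide radially in as the sleeve turns; their tops stand 84 mm above the table. Origin at the foot of its inner face.
- jaw_2: Second jaw, as jaw_1.
- jaw_3: Third jaw, as jaw_1.
- centre_drill: Loose bright steel centre drill (short stout bit), 12 mm diameter, 82 mm long, standing point up in the chuck's bore with little play. Origin: centre of its foot, 36 mm above the table; z along it. It need not be handled.
- mark (a point): Centre of the red paint patch (5 mm wide, 9 mm high) on the side of the centre drill that faces the mirror column and is turned away from the camera (0.2 to 0.5 rad clockwise of facing the column squarely); 98 mm above the table.
- glass_centre (a point): Centre of the mirror's glass surface, on the mirror's upright turning axis, 98 mm above the table, the same height as mark and lens. The glass is 51 mm wide and 37 mm high in a black frame and turns only about this axis. This point's y axis is the normal of the glass, pointing out of its reflecting side; its x axis lies along the glass.
- bar_grip (a point): Middle of the black thumb bar on top of the mirror, 138 mm above the table: a bar 34 mm long (along the glass), 12 mm thick (along the normal of the glass), from 124 to 148 mm above the table, standing on a grey shield disc of 68 mm diameter whose top is at 124 mm. Grip it across its thickness from above. Axes as glass_centre: x along the bar, y across it.
- inspection_mirror (a joint): Angle of the mirror in rad, growing clockwise seen from above; range 0 to 1.7. At 0 (parked, where its spring pulls it) the normal of the glass points 0.65 rad anticlockwise of the stand's y axis, at 0.65 along the stand's y axis, straight at the chuck. The return spring pulls with 0.06 N m per rad.
- lens (a point): Centre of the camera's front lens: a small grey camera with a black lens on a post at the end of the camera arm, 98 mm above the table, 200 mm from the mirror's turning axis and pointing at it; the camera's top is 113 mm above the table. Its arm is clamped; only a hard push would shift it.
- camera_arm (a joint): Angle of the camera arm about the mirror's turning axis in rad, growing clockwise seen from above; at 0 the arm would point along the stand's y axis, toward the chuck. It lies between 0.5 and 1.1 and must stay as found. The camera sees the mark in the middle of the glass when the normal of the glass halves the angle between the directions from glass_centre to the mark and to the lens.

How it is judged (in metres and radians):
On the way:
1. the three jaws grip the centre drill tightly (each presses on it with more than 2 N) (contact force between each of jaw_1, jaw_2, jaw_3 and centre_drill above 2 N), for 0.3 s.
At the end, for the whole second after the job is handed in: All three jaws press on the upright centre drill (over 2 N each, under 0.06 rad off vertical), its mark facing the mirror; the fingers grip the thumb bar and hold the mirror still, the normal of its glass within about 0.1 rad of halving the angle between mark and lens (all of step 1 and ((value of joint camera_arm between 0.42 and 0.5334 rad and value of joint inspection_mirror between 0.7963 and 0.9963 rad) or (value of joint camera_arm between 0.5333 and 0.5868 rad and value of joint inspection_mirror between 0.823 and 1.023 rad) or (value of joint camera_arm between 0.5867 and 0.6401 rad and value of joint inspection_mirror between 0.8497 and 1.0497 rad) or (value of joint camera_arm between 0.64 and 0.6934 rad and value of joint inspection_mirror between 0.8763 and 1.0763 rad) or (value of joint camera_arm between 0.6933 and 0.7468 rad and value of joint inspection_mirror between 0.903 and 1.103 rad) or (value of joint camera_arm between 0.7467 and 0.8001 rad and value of joint inspection_mirror between 0.9297 and 1.1297 rad) or (value of joint camera_arm between 0.8 and 0.8534 rad and value of joint inspection_mirror between 0.9563 and 1.1563 rad) or (value of joint camera_arm between 0.8533 and 0.9068 rad and value of joint inspection_mirror between 0.983 and 1.183 rad) or (value of joint camera_arm between 0.9067 and 0.9601 rad and value of joint inspection_mirror between 1.0097 and 1.2097 rad) or (value of joint camera_arm between 0.96 and 1.0134 rad and value of joint inspection_mirror between 1.0363 and 1.2363 rad) or (value of joint camera_arm between 1.0133 and 1.0668 rad and value of joint inspection_mirror between 1.063 and 1.263 rad) or (value of joint camera_arm between 1.0667 and 1.1801 rad and value of joint inspection_mirror between 1.0897 and 1.2897 rad)) and velocity of joint inspection_mirror between -0.05 and 0.05 rad/s and contact force between the fingers and inspection_mirror above 0.5 N and angle between centre_drill's own z axis and vertical below 0.06 rad and y of mark in the frame of inspection_stand below 0.0715 m); the arm keeps its last pose, push and grip.
It fails at once if the camera is pushed from its place (lens more than 8 mm) (distance of lens from where it was at the start of the episode above 0.008 m).
It also fails if it takes over 48 s, if anything falls off the work surface, if the arm or the gripper's body presses on something with over 40 N, if the wrist force passes 120 N, or if a joint passes its speed limit or range.

## Working session

There is one attempt and no reset: what is moved stays moved. The work goes in short steps, Python scripts to look and compute and a tool call to move; the robot and the scene stay as the last step left them, time stands still between calls to the robot, and variables do not carry over. Pictures are saved under pics/ and viewed, and the job is handed in when it is done.

Besides the shell and the picture viewer there is one more tool, called after "Request:" in YAML: its name, and indented under it one key for each argument. drive_tool: Moves the arm, as the interface text tells. Its arguments: {"type":"object","properties":{"steps":{"type":"array"},"squeeze":{"type":"number"}},"required":["steps"]}

```bash
ls; mkdir -p pics; cat > h.py <<'E'
import numpy as np,cv2
from cell import manip
def snap(n,f):
    c=manip.camera(n); cv2.imwrite('pics/'+f+'.png',c['frame'][:,:,::-1]); np.savez('pics/'+f+'.npz',**{k:np.array(v) for k,v in c.items()}); return c
E
python3 - <<'E'
from h import *
print(manip.read_state(), manip.finger_overhang)
for n in ('side','top','wrist'):
    c=snap(n,n+'0'); print(n,c['intrinsics'],c['position'],c['attitude'])
E
```

```text
pics
{'clock': 0.0, 'joints': array([ 1.16540172e+00,  3.00469021e-01,  1.52155428e+00,  1.56988278e-05,
        1.32069165e+00, -6.66148039e-02]), 'qd': array([ 0.00045103, -0.00014335, -0.00053845, -0.00044724, -0.00020273,
       -0.00055345]), 'effort': array([-3.48988069e-03, -5.31794751e+01, -3.52736771e+01,  7.06623774e-02,
        2.43997585e-02, -8.42062036e-05]), 'eef_pos': array([182.68800918, 518.49515615, 193.79881153]), 'eef_rot': array([-3.14047386e+00, -8.98786175e-05,  2.80280890e+00]), 'wrist_force': array([-0.34324248,  0.5983133 ,  0.54590763]), 'moment': array([-0.0047769 ,  0.01685504,  0.00572044]), 'finger_gap': 93.78103987435259} 17.0
side [[496.18683603   0.         324.90828939]
 [  0.         496.18683603 192.55610632]
 [  0.           0.           1.        ]] [ 401.85963133 1035.24984177  565.13326659] [-2.13013676 -0.0151637  -3.02088973]
top [[411.62379766   0.         319.86596273]
 [  0.         411.62379766 195.54622215]
 [  0.           0.           1.        ]] [318.10165924 317.54576188 944.94582016] [-2.95459574 -0.00384183 -1.59394558]
wrist [[309.70691629   0.         312.46220413]
 [  0.         309.70691629 195.77192548]
 [  0.           0.           1.        ]] [105.43544488 546.95579841 382.76540141] [2.85643125e+00 1.82910930e-03 1.23122092e+00]
```

View pics/side0.png

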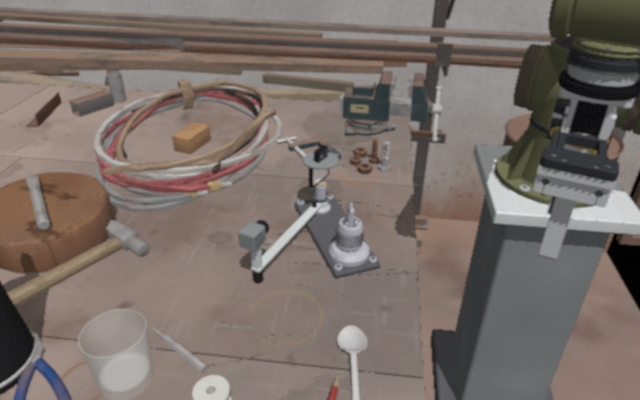

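View pics/top0.png

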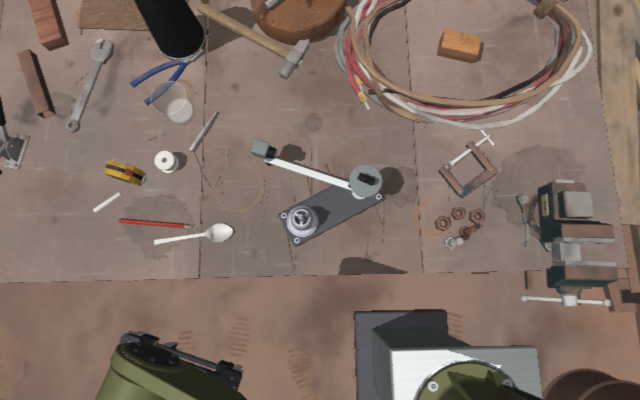

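View pics/wrist0.png

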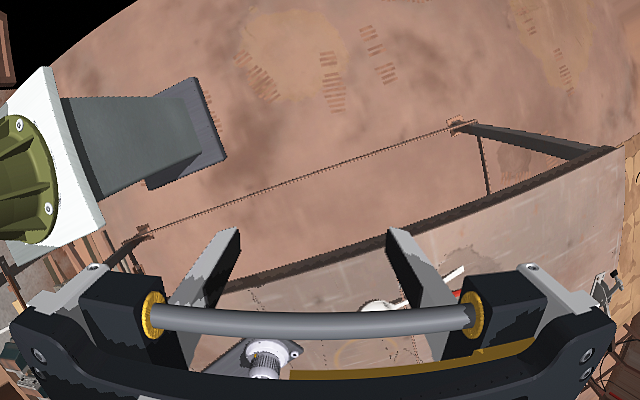

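The top view shows the chuck at about (301,221), the mirror disc at (366,181) and the camera head at (263,149). Next I'll measure these with depth.

```bash
cat >> h.py <<'E'
from scipy.spatial.transform import Rotation as R
def cloud(c):
    z=c['range_z'];K=c['intrinsics'];v,u=np.mgrid[0:z.shape[0],0:z.shape[1]]
    P=np.stack([(u-K[0,2])/K[0,0]*z,(v-K[1,2])/K[1,1]*z,z],-1)
    W=P@R.from_euler('xyz',c['attitude']).as_matrix().T+c['position']
    W[z<=0]=np.nan
    return W
def proj(c,p):
    q=(np.asarray(p)-c['position'])@R.from_euler('xyz',c['attitude']).as_matrix()
    K=c['intrinsics'];return q[...,0]/q[...,2]*K[0,0]+K[0,2],q[...,1]/q[...,2]*K[1,1]+K[1,2]
E
python3 - <<'E'
from h import *
from types import SimpleNamespace
c=dict(np.load('pics/top0.npz'));W=cloud(c)
for n,(u,v) in dict(table=(250,260),chuck=(301,221),disc=(372,190),bar=(366,178),cam=(259,147),plate=(330,212),c1=(279,216),c2=(382,192),c3=(296,245)).items():
    print(n,W[v,u].round(1))
x0,y0,x1,y1=240,120,400,260
f=c['frame'][y0:y1,x0:x1,::-1];cv2.imwrite('pics/topc.png',cv2.resize(f,None,fx=5,fy=5,interpolation=cv2.INTER_CUBIC)[:600])
cs=dict(np.load('pics/side0.npz'))
f=cs['frame'][120:290,220:400,::-1];cv2.imwrite('pics/sidec.png',cv2.resize(f,None,fx=3.5,fy=3.5,interpolation=cv2.INTER_CUBIC))
Ws=cloud(cs)
for nm,W_ in (('top',W),('side',Ws)):
  sub=W_.reshape(-1,3)
  z=sub[:,2]
  disc0=W[190,372]; ch=W[221,301]; ca=W[147,259]
  def sel(c0,r,a,b): 
    m=(np.hypot(sub[:,0]-c0[0],sub[:,1]-c0[1])<r)&(z>a)&(z<b);return sub[m]
  for n,s in dict(disc=sel(disc0,80,118,129),bar=sel(disc0,50,140,155),sleevetop=sel(ch,40,70,90),drill=sel(ch,40,95,125),cam=sel(ca,45,106,120)).items():
    if len(s): print(nm,n,len(s),s.mean(0).round(1),s.min(0).round(1),s.max(0).round(1), ((s.min(0)+s.max(0))/2).round(1), cv2.minAreaRect(s[:,:2].astype(np.float32)))
E
```

```text
table [351.6 471.7  -0.5]
chuck [427.1 351.3  85.5]
disc [482.8 204.2 122.2]
bar [502.8 218.2 145.3]
cam [581.8 436.1 114.2]
plate [455.3 287.6  14. ]
c1 [449.  404.3  12. ]
c2 [5.019e+02 1.642e+02 2.000e-01]
c3 [382.2 366.3  12.5]
top disc 706 [502.3 218.6 123.6] [470.3 184.9 119.5] [536.3 250.7 128.5] [503.3 217.8 124. ] ((503.3297119140625, 217.76536560058594), (65.72518920898438, 65.83387756347656), 88.3167724609375)
top bar 105 [502.6 218.5 146.5] [492.3 202.5 140.4] [513.7 234.2 150.3] [503.  218.4 145.4] ((503.49298095703125, 218.3340606689453), (32.95552062988281, 12.891373634338379), 62.734375)
top sleevetop 204 [434.5 351.3  77.3] [413.8 330.3  70.1] [457.2 373.2  89.1] [435.5 351.8  79.6] ((435.3194885253906, 351.67230224609375), (42.671142578125, 42.524497985839844), 42.53727722167969)
top drill 29 [435.1 351.5 108. ] [430.6 346.4  96.4] [441.3 356.5 117.3] [435.9 351.5 106.9] ((435.8635559082031, 351.5699157714844), (10.130070686340332, 10.70762825012207), 85.2225570678711)
top cam 282 [580.5 431.5 111.5] [564.6 405.3 106.1] [601.2 455.7 116.3] [582.9 430.5 111.2] ((579.
[... 364 characters left out ...]
9.5 144.4] ((502.9494323730469, 218.12545776367188), (34.37613296508789, 12.889742851257324), 62.5638427734375)
side sleevetop 338 [434.9 358.3  77.2] [414.  333.5  70. ] [456.7 373.3  90. ] [435.4 353.4  80. ] ((434.9757385253906, 354.1966857910156), (42.519752502441406, 38.582305908203125), 8.792903900146484)
side drill 75 [435.4 354.2 105. ] [430.2 347.   95.3] [440.9 358.4 117. ] [435.6 352.7 106.1] ((435.2213134765625, 353.04315185546875), (11.130084037780762, 9.264103889465332), 17.234800338745117)
side cam 359 [580.5 435.9 110.9] [563.5 405.1 106. ] [600.1 455.7 114.7] [581.8 430.4 110.4] ((579.2412109375, 428.919677734375), (50.102195739746094, 30.688505172729492), 69.74201965332031)
```

View pics/topc.png

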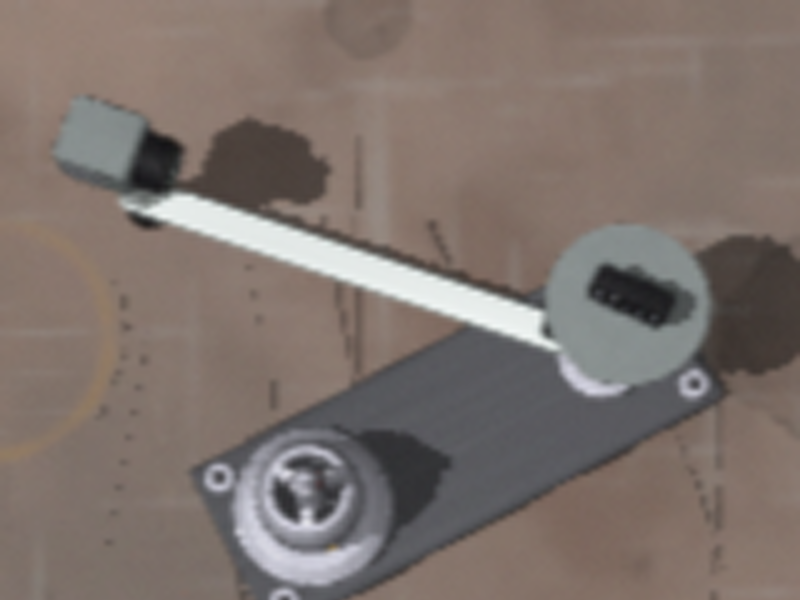

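View pics/sidec.png

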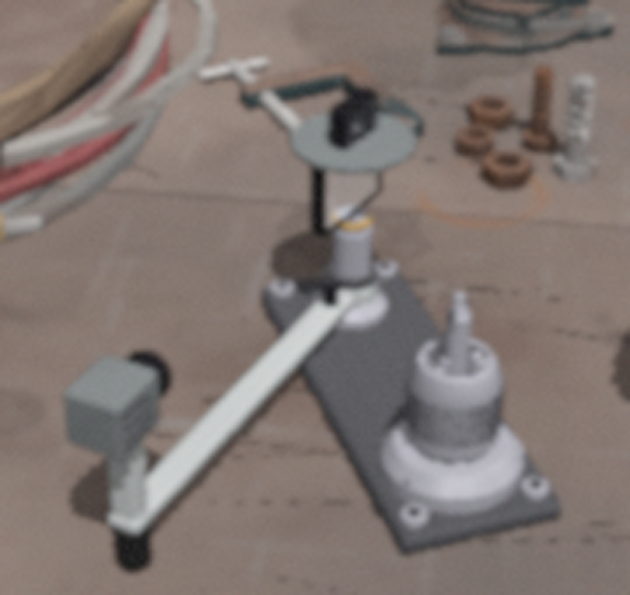

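Measured: chuck axis ≈ (435.4, 352), mirror axis ≈ (503.2, 218.4). They are 149.8 mm apart, against 150 given. Stand y sits at 2.04 rad, camera_arm ≈ 0.82 and the parked bar is at 1.09–1.12 rad, so the mirror target is about 1.06. Moving above the chuck.

Request:
drive_tool:
  steps:
    - {"delta_pos":[25.3,-16.6,0],"yaw":0.037,"hand":94}
    - {"delta_pos":[25.3,-16.6,0],"yaw":0.037,"hand":94}
    - {"delta_pos":[25.3,-16.6,0],"yaw":0.037,"hand":94}
    - {"delta_pos":[25.3,-16.6,0],"yaw":0.037,"hand":94}
    - {"delta_pos":[25.3,-16.6,0],"yaw":0.037,"hand":94}
  squeeze: 60

```text
clock: 0.57
eef_pos: [310.3, 434.7, 194.2]
eef_rot: [-3.141, -0.0, 2.99]
wrist_force: [0.5, -0.3, 0.2]
finger_gap: 93.7
```

Request:
drive_tool:
  steps:
    - {"delta_pos":[25.3,-16.6,0],"yaw":0.037,"hand":94}
    - {"delta_pos":[25.3,-16.6,0],"yaw":0.037,"hand":94}
    - {"delta_pos":[25.3,-16.6,0],"yaw":0.037,"hand":94}
    - {"delta_pos":[25.3,-16.6,0],"yaw":0.037,"hand":94}
    - {"delta_pos":[25.3,-16.6,0],"yaw":0.037,"hand":94}

```text
clock: 0.98
eef_pos: [436.8, 351.7, 194.2]
eef_rot: [-3.141, -0.0, -3.109]
wrist_force: [-0.1, 0.9, -1.2]
finger_gap: 94.1
```

Request:
drive_tool:
  steps:
    - {"delta_pos":[0,0,0],"yaw":0,"hand":94}
    - {"delta_pos":[0,0,0],"yaw":0,"hand":94}

```text
clock: 1.15
eef_pos: [436.5, 351.9, 193.9]
eef_rot: [-3.141, -0.001, -3.113]
wrist_force: [-0.2, 0.1, -0.2]
finger_gap: 93.9
```

Request:
drive_tool:
  steps:
    - {"delta_pos":[-1,0,-30],"yaw":0,"hand":94}
    - {"delta_pos":[0,0,-30],"yaw":0,"hand":94}
    - {"delta_pos":[0,0,-25],"yaw":0,"hand":94}
    - {"delta_pos":[0,0,-20],"yaw":0,"hand":94}
    - {"delta_pos":[0,0,-15],"yaw":0,"hand":94}

```text
clock: 1.57
eef_pos: [433.2, 353.1, 72.3]
eef_rot: [-3.14, -0.002, -3.11]
wrist_force: [-0.7, -0.4, 0.5]
finger_gap: 94.1
```

Request:
drive_tool:
  steps:
    - {"delta_pos":[0,0,-8],"yaw":0,"hand":94}
    - {"delta_pos":[0,0,0],"yaw":0,"hand":60}
    - {"delta_pos":[0,0,0],"yaw":0,"hand":60}
    - {"delta_pos":[0,0,0],"yaw":0,"hand":60}

```text
clock: 1.9
eef_pos: [435.0, 353.3, 67.5]
eef_rot: [3.141, 0.001, -3.11]
wrist_force: [0.5, -0.7, -0.0]
finger_gap: 77.4
```

```bash
python3 - <<'E'
from h import *
snap('side','s1');c=snap('wrist','w1')
f=dict(np.load('pics/s1.npz'))['frame'][120:290,220:400,::-1];cv2.imwrite('pics/s1c.png',cv2.resize(f,None,fx=3.5,fy=3.5,interpolation=cv2.INTER_CUBIC))
E
```

```text
(no output)
```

View pics/s1c.png

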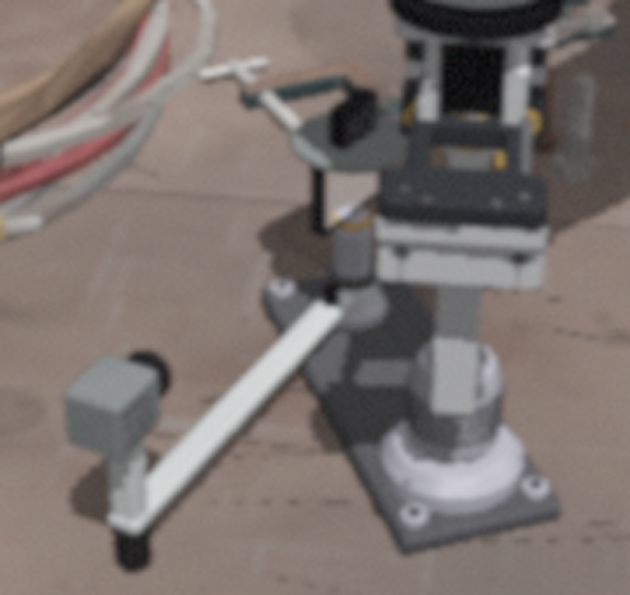

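View pics/w1.png

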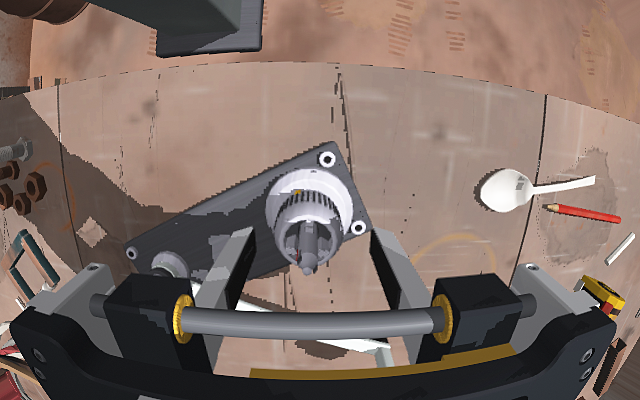

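The fingers straddle the sleeve evenly in the side and wrist views, with the sleeve at about (308,215) in the wrist view. Closing.

Request:
drive_tool:
  steps:
    - {"delta_pos":[0,-1,-1.5],"yaw":0,"hand":40}
    - {"delta_pos":[0,0,0],"yaw":0,"hand":40}
    - {"delta_pos":[0,0,0],"yaw":0,"hand":40}
    - {"delta_pos":[0,0,0],"yaw":0,"hand":40}
    - {"delta_pos":[0,0,0],"yaw":0,"hand":40}

```text
clock: 2.42
eef_pos: [434.8, 351.2, 64.7]
eef_rot: [-3.14, -0.0, -3.11]
wrist_force: [1.5, -6.3, 1.3]
finger_gap: 40.4
```

Request:
drive_tool:
  steps:
    - {"delta_pos":[0,0,0],"yaw":0,"hand":40}
    - {"delta_pos":[0,0,0],"yaw":0,"hand":40}
    - {"delta_pos":[0,0,0],"yaw":0,"hand":40}

```text
clock: 2.67
eef_pos: [434.8, 350.9, 64.7]
eef_rot: [-3.14, -0.001, -3.11]
wrist_force: [1.4, -6.2, 1.5]
finger_gap: 40.3
```

Request:
drive_tool:
  steps:
    - {"delta_pos":[0,0,0],"yaw":0,"hand":20}
    - {"delta_pos":[0,0,0],"yaw":0,"hand":20}

```text
clock: 2.83
eef_pos: [434.8, 350.3, 64.5]
eef_rot: [-3.139, -0.001, -3.11]
wrist_force: [1.1, -8.7, 1.8]
finger_gap: 36.7
```

```bash
python3 - <<'E'
from h import *
snap('side','s2');c=snap('wrist','w2')
f=dict(np.load('pics/s2.npz'))['frame'][120:290,220:400,::-1];cv2.imwrite('pics/s2c.png',cv2.resize(f,None,fx=3.5,fy=3.5,interpolation=cv2.INTER_CUBIC))
f=c['frame'][100:300,160:460,::-1];cv2.imwrite('pics/w2c.png',cv2.resize(f,None,fx=2.5,fy=2.5,interpolation=cv2.INTER_CUBIC))
print(manip.read_state())
E
```

```text
{'clock': 2.9333, 'joints': array([ 0.61352567,  0.45912519,  1.62450177, -0.00212288,  1.06013461,
       -0.98735174]), 'qd': array([ 7.53567917e-04,  1.42470308e-03, -1.21188058e-03,  5.14512623e-05,
       -1.90601357e-03, -1.91052477e-03]), 'effort': array([ 4.45540845e+00, -5.78705084e+01, -3.28946650e+01,  2.14106910e+00,
       -1.21945091e+00,  5.43433707e-02]), 'eef_pos': array([434.84444655, 350.33438437,  64.53366991]), 'eef_rot': array([-3.13885348e+00, -7.91863081e-04, -3.11047308e+00]), 'wrist_force': array([ 2.35468229, -9.30850091,  0.95151456]), 'moment': array([-1.97300194, -0.26951689,  0.02570321]), 'finger_gap': 36.35104750037398}
```

View pics/s2c.png

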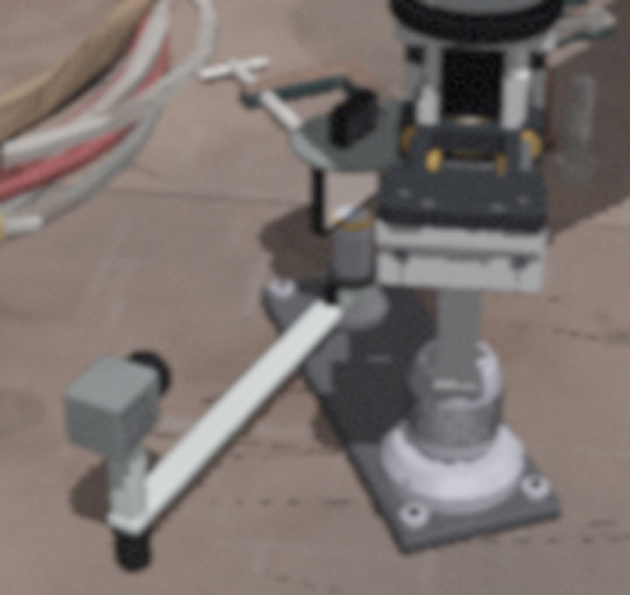

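View pics/w2c.png

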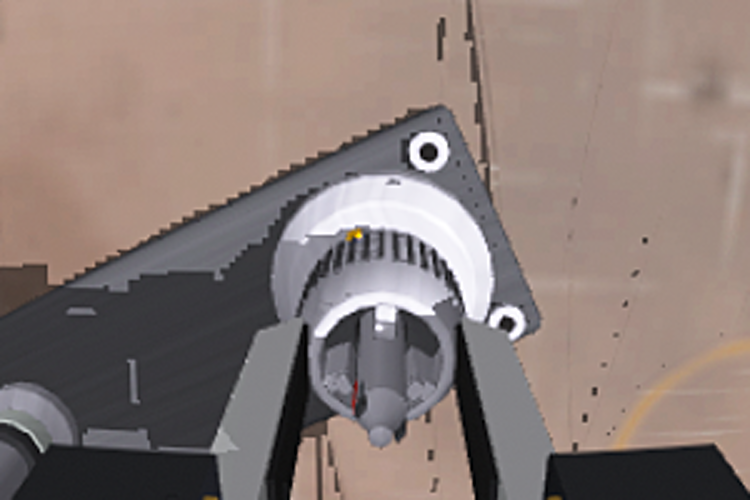

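The fingers look snug on the knurled sides, but the gap reads 36 mm where 46 was expected, and there is a small side force. I'll recentre, then turn a little and check whether the sleeve follows.

Request:
drive_tool:
  steps:
    - {"delta_pos":[0,-1.5,0],"yaw":0,"hand":20}
    - {"delta_pos":[0,0,0],"yaw":-0.06,"hand":20}
    - {"delta_pos":[0,0,0],"yaw":-0.08,"hand":20}
    - {"delta_pos":[0,0,0],"yaw":-0.08,"hand":20}
    - {"delta_pos":[0,0,0],"yaw":-0.08,"hand":20}

```text
clock: 3.35
eef_pos: [434.9, 350.5, 64.6]
eef_rot: [3.141, 0.0, 2.869]
wrist_force: [2.6, 3.0, -6.3]
finger_gap: 37.0
```

```bash
python3 - <<'E'
from h import *
c=snap('wrist','w3')
f=c['frame'][100:300,160:460,::-1];cv2.imwrite('pics/w3c.png',cv2.resize(f,None,fx=2.5,fy=2.5,interpolation=cv2.INTER_CUBIC))
s=manip.read_state();print(s['eef_pos'],s['eef_rot'],s['wrist_force'],s['moment'],s['finger_gap'])
E
```

```text
[434.91479336 350.47233138  64.60186454] [3.14103114e+00 1.95531483e-04 2.86325002e+00] [ 3.10115795  3.40020668 -5.35699354] [ 0.33551165 -0.52235931 -0.02114701] 36.46520823193426
```

View pics/w3c.png

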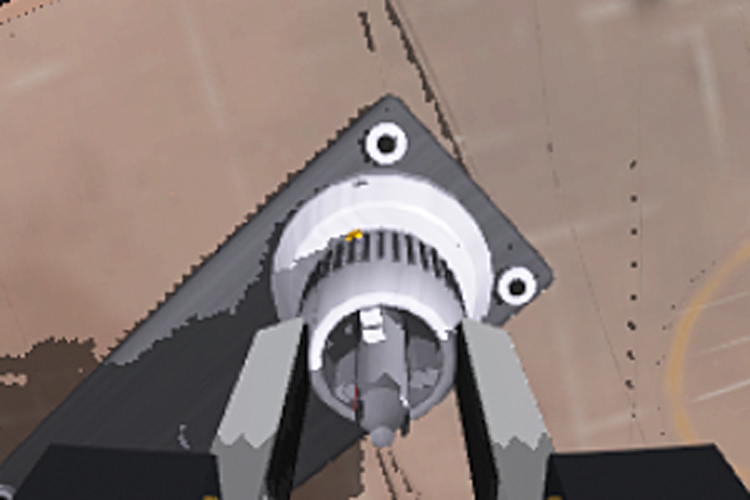

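The yellow mark on the sleeve stayed fixed relative to the fingers while the plate turned, so the sleeve follows. Turning on.

Request:
drive_tool:
  steps:
    - {"delta_pos":[0,0,0],"yaw":-0.1,"hand":20}
    - {"delta_pos":[0,0,0],"yaw":-0.1,"hand":20}
    - {"delta_pos":[0,0,0],"yaw":-0.1,"hand":20}
    - {"delta_pos":[0,0,0],"yaw":-0.1,"hand":20}
    - {"delta_pos":[0,0,0],"yaw":-0.1,"hand":20}

```text
clock: 3.82
eef_pos: [435.1, 350.8, 64.6]
eef_rot: [3.14, -0.0, 2.37]
wrist_force: [6.4, 6.4, -8.5]
finger_gap: 36.5
```

Request:
drive_tool:
  steps:
    - {"delta_pos":[0,0,0],"yaw":-0.07,"hand":20}
    - {"delta_pos":[0,0,0],"yaw":-0.07,"hand":20}
    - {"delta_pos":[0,0,0],"yaw":-0.06,"hand":20}

```text
clock: 4.07
eef_pos: [435.3, 350.9, 64.6]
eef_rot: [3.14, -0.0, 2.172]
wrist_force: [6.7, 7.6, -9.5]
finger_gap: 36.2
```

```bash
python3 - <<'E'
from h import *
c=snap('wrist','w4')
f=c['frame'][100:300,160:460,::-1];cv2.imwrite('pics/w4c.png',cv2.resize(f,None,fx=2.5,fy=2.5,interpolation=cv2.INTER_CUBIC))
s=manip.read_state();print(s['eef_pos'],s['eef_rot'],s['wrist_force'],s['moment'],s['finger_gap'],s['joints'])
E
```

```text
[435.27601798 350.9179653   64.60937605] [ 3.13965612e+00 -5.56744449e-04  2.16714162e+00] [ 7.11360961  5.90295238 -8.60842702] [ 1.11387893 -0.96994194  0.07007245] 36.67169381951238 [6.12735224e-01 4.58043721e-01 1.62592612e+00 6.03205989e-04
 1.05567749e+00 1.60938168e-02]
```

View pics/w4c.png

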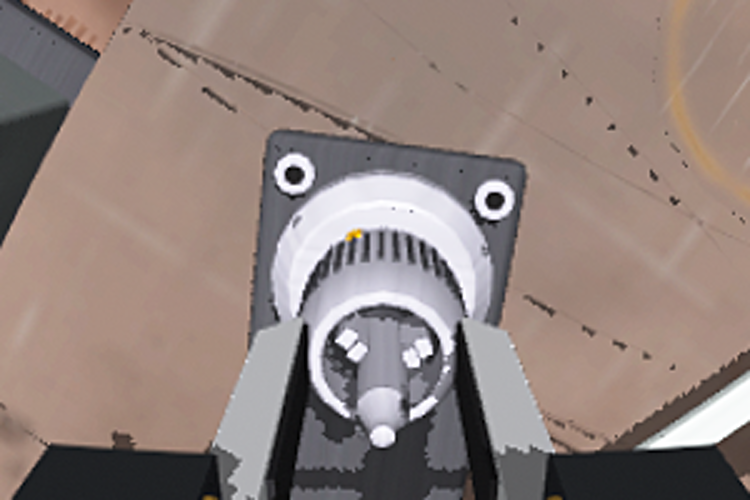

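The sleeve is still following after about 1.0 rad, and the jaws look close to the drill. Continuing, with a small recentring.

Request:
drive_tool:
  steps:
    - {"delta_pos":[0.7,0.6,0],"yaw":-0.06,"hand":20}
    - {"delta_pos":[0,0,0],"yaw":-0.06,"hand":20}
    - {"delta_pos":[0,0,0],"yaw":-0.06,"hand":20}

```text
clock: 4.37
eef_pos: [435.5, 351.0, 64.6]
eef_rot: [3.141, -0.0, 1.992]
wrist_force: [1.7, 2.2, -5.2]
finger_gap: 36.5
```

```bash
python3 - <<'E'
from h import *
s=manip.read_state();print(s['eef_pos'],s['eef_rot'],s['wrist_force'],s['moment'],s['finger_gap'])
c=snap('wrist','w5');s=manip.read_state();print(s['eef_rot'],s['wrist_force'],s['moment'],s['effort'])
E
```

```text
[435.47139515 351.04884357  64.60481608] [ 3.14145835e+00 -2.29133731e-04  1.99241493e+00] [ 1.68549847  2.15824608 -5.20671961] [ 0.40019116 -0.28551628  0.34814073] 36.53203406695441
[ 3.14147698e+00 -3.22411414e-04  1.98774892e+00] [ 2.73978973  3.51669825 -4.9498338 ] [ 0.39021662 -0.25159525  0.14818857] [ -0.51688872 -60.41447639 -31.09972358  -0.09811288   0.79708943
  -0.92916068]
```

Request:
drive_tool:
  steps:
    - {"delta_pos":[0,0,0],"yaw":-0.05,"hand":20}
    - {"delta_pos":[0,0,0],"yaw":-0.05,"hand":20}
    - {"delta_pos":[0,0,0],"yaw":-0.05,"hand":20}

```text
clock: 4.67
eef_pos: [435.7, 350.7, 64.7]
eef_rot: [3.141, 0.001, 1.845]
wrist_force: [2.3, -6.2, -0.7]
finger_gap: 36.2
```

```bash
python3 - <<'E'
from h import *
s=manip.read_state();print(s['eef_pos'],s['eef_rot'],s['wrist_force'],s['moment'],s['finger_gap'])
c=snap('wrist','w6');s=manip.read_state();print(s['eef_rot'],s['wrist_force'],s['moment'],s['effort'])
f=c['frame'][100:300,160:460,::-1];cv2.imwrite('pics/w6c.png',cv2.resize(f,None,fx=2.5,fy=2.5,interpolation=cv2.INTER_CUBIC))
E
```

```text
[435.71399817 350.68177022  64.73567439] [3.14115713e+00 6.71164785e-04 1.84479150e+00] [ 2.32400768 -6.17233648 -0.71733844] [-1.07234888 -0.66447731  0.92165501] 36.18711019195037
[3.14121201e+00 9.87526535e-04 1.84089690e+00] [ 2.12350438 -3.59815325 -1.79877677] [-0.6806306  -0.76512398  0.63404167] [  1.71035662 -58.24047804 -31.23520732   1.55582059   0.22395293
  -0.1496832 ]
```

View pics/w6c.png

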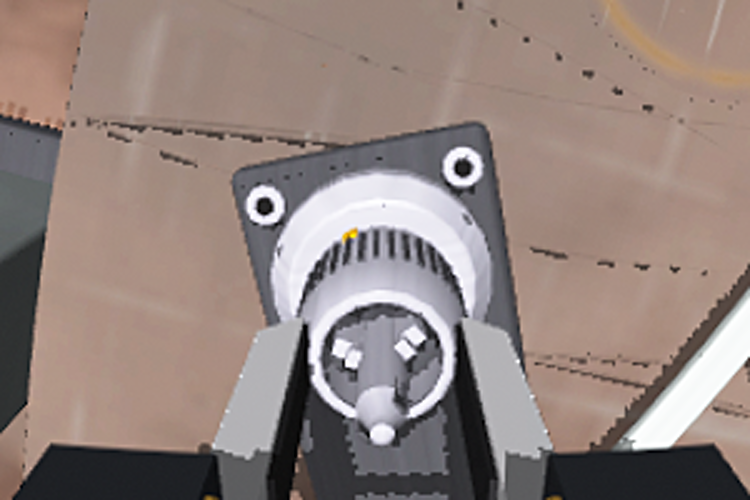

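Resistance is now building (Mz about 0.6–0.9 N m) after 1.33 rad. Turning a bit further to be sure.

Request:
drive_tool:
  steps:
    - {"delta_pos":[0,0,0],"yaw":-0.06,"hand":20}
    - {"delta_pos":[0,0,0],"yaw":-0.06,"hand":20}
    - {"delta_pos":[0,0,0],"yaw":-0.06,"hand":20}
    - {"delta_pos":[0,0,0],"yaw":0,"hand":20}

```text
clock: 5.05
eef_pos: [435.8, 351.0, 65.7]
eef_rot: [3.141, -0.001, 1.663]
wrist_force: [0.4, -1.2, 5.4]
finger_gap: 35.3
```

```bash
python3 - <<'E'
from h import *
s=manip.read_state();print(s['eef_pos'],s['eef_rot'],s['wrist_force'],s['moment'],s['finger_gap'])
c=snap('wrist','w7')
f=c['frame'][100:300,160:460,::-1];cv2.imwrite('pics/w7c.png',cv2.resize(f,None,fx=2.5,fy=2.5,interpolation=cv2.INTER_CUBIC))
E
```

```text
[435.80836461 351.03182096  65.7353046 ] [ 3.14051504e+00 -5.09173557e-04  1.66329495e+00] [ 0.4022114  -1.23247654  5.40152915] [-0.35694655  0.25498676  0.43805389] 35.31263524528446
```

View pics/w7c.png

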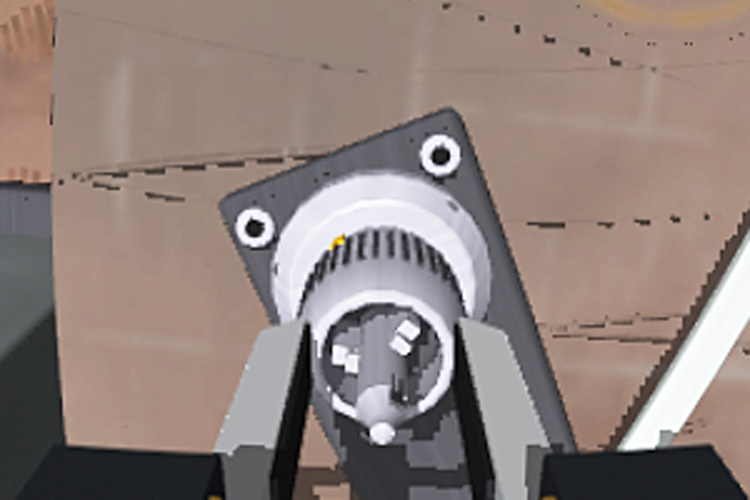

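The yellow mark has now slipped about 0.2 rad against the fingers, so the sleeve is at its stop: about 1.31 rad of turn plus the starting angle. Releasing and rising.

Request:
drive_tool:
  steps:
    - {"delta_pos":[0,0,0],"yaw":0,"hand":94}
    - {"delta_pos":[0,0,0],"yaw":0,"hand":94}
    - {"delta_pos":[0,0,0],"yaw":0,"hand":94}
    - {"delta_pos":[0,0,0],"yaw":0,"hand":94}
    - {"delta_pos":[0,0,20],"yaw":0,"hand":94}

```text
clock: 5.52
eef_pos: [434.0, 349.8, 81.9]
eef_rot: [-3.137, 0.003, 1.664]
wrist_force: [-0.9, 0.3, -0.9]
finger_gap: 65.4
```

Request:
drive_tool:
  steps:
    - {"delta_pos":[0,0,30],"yaw":0,"hand":94}
    - {"delta_pos":[0,0,30],"yaw":0,"hand":94}
    - {"delta_pos":[0,0,30],"yaw":0,"hand":94}
    - {"delta_pos":[0,0,20],"yaw":0,"hand":94}
    - {"delta_pos":[11,-22,0],"yaw":-0.09,"hand":94}

```text
clock: 5.93
eef_pos: [446.6, 331.6, 199.4]
eef_rot: [3.136, -0.004, 1.578]
wrist_force: [-0.1, -0.4, -0.3]
finger_gap: 93.5
```

Request:
drive_tool:
  steps:
    - {"delta_pos":[11,-22,0],"yaw":-0.09,"hand":94}
    - {"delta_pos":[11,-22,0],"yaw":-0.09,"hand":94}
    - {"delta_pos":[11,-22,0],"yaw":-0.09,"hand":94}
    - {"delta_pos":[11,-22,0],"yaw":-0.09,"hand":94}
    - {"delta_pos":[11,-22,0],"yaw":-0.09,"hand":94}

```text
clock: 6.35
eef_pos: [501.8, 217.7, 194.8]
eef_rot: [-3.141, -0.0, 1.119]
wrist_force: [0.2, 0.4, -0.5]
finger_gap: 94.0
```

Request:
drive_tool:
  steps:
    - {"delta_pos":[0,0,0],"yaw":0,"hand":94}
    - {"delta_pos":[0,0,0],"yaw":0,"hand":94}

```text
clock: 6.52
eef_pos: [501.7, 218.2, 194.7]
eef_rot: [-3.141, 0.0, 1.123]
wrist_force: [1.1, -0.3, 0.3]
finger_gap: 94.0
```

```bash
python3 - <<'E'
from h import *
s=manip.read_state();print(s['eef_pos'],s['eef_rot'],s['wrist_force'],s['moment'],s['finger_gap'],s['joints'])
c=snap('wrist','w8');d=snap('side','s8')
f=d['frame'][120:290,220:400,::-1];cv2.imwrite('pics/s8c.png',cv2.resize(f,None,fx=3.5,fy=3.5,interpolation=cv2.INTER_CUBIC))
f=c['frame'][100:300,160:460,::-1];cv2.imwrite('pics/w8c.png',cv2.resize(f,None,fx=2.5,fy=2.5,interpolation=cv2.INTER_CUBIC))
E
```

```text
[501.6952476  218.15268192 194.70005574] [-3.14122389e+00  1.25715187e-04  1.12250653e+00] [ 1.11619749 -0.25660978  0.25685277] [-0.08002379  0.15130953  0.01340903] 93.980308913112 [3.43126792e-01 2.93325672e-01 1.52866243e+00 1.79581024e-04
 1.31995316e+00 7.91372010e-01]
```

View pics/w8.png

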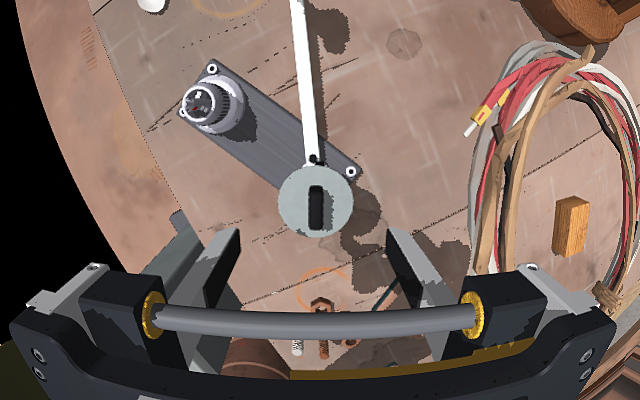

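View pics/s8c.png

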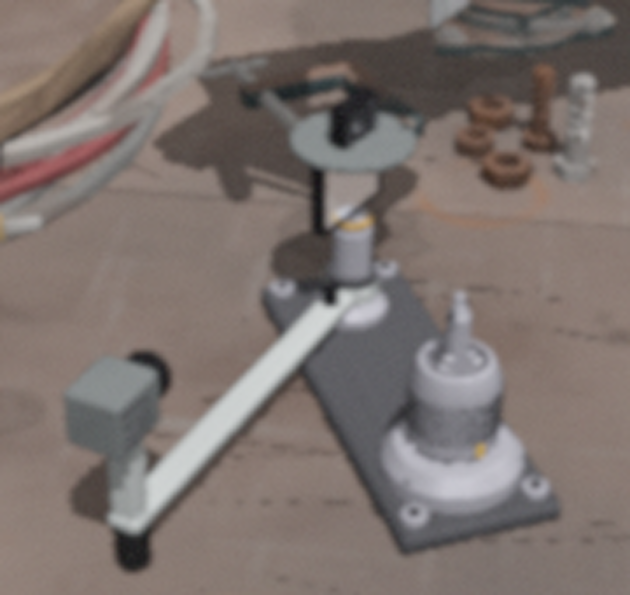

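Bar is vertical in the wrist view at (316,205), centred and aligned with the fingers, and the drill stands upright. Descending. The bar spans 124–148 mm and the fingertips will stop near 128 mm.

Request:
drive_tool:
  steps:
    - {"delta_pos":[1.3,0,-20],"yaw":0,"hand":94}
    - {"delta_pos":[0,0,-18],"yaw":0,"hand":60}
    - {"delta_pos":[0,0,-8],"yaw":0,"hand":50}
    - {"delta_pos":[0,0,-3],"yaw":0,"hand":40}
    - {"delta_pos":[0,0,0],"yaw":0,"hand":40}

```text
clock: 7.03
eef_pos: [502.5, 219.4, 145.7]
eef_rot: [-3.141, 0.0, 1.124]
wrist_force: [-0.2, -0.8, 1.0]
finger_gap: 70.8
```

Request:
drive_tool:
  steps:
    - {"delta_pos":[0,0,0],"yaw":0,"hand":30}
    - {"delta_pos":[0,0,0],"yaw":0,"hand":30}

```text
clock: 7.2
eef_pos: [503.1, 219.1, 146.9]
eef_rot: [3.141, -0.001, 1.123]
wrist_force: [0.2, -0.5, -0.0]
finger_gap: 56.9
```

```bash
python3 - <<'E'
from h import *
s=manip.read_state();print(s['eef_pos'],s['eef_rot'],s['wrist_force'],s['moment'],s['finger_gap'],s['joints'])
c=snap('wrist','w9');d=snap('side','s9')
f=d['frame'][120:290,220:400,::-1];cv2.imwrite('pics/s9c.png',cv2.resize(f,None,fx=3.5,fy=3.5,interpolation=cv2.INTER_CUBIC))
f=c['frame'][100:300,160:460,::-1];cv2.imwrite('pics/w9c.png',cv2.resize(f,None,fx=2.5,fy=2.5,interpolation=cv2.INTER_CUBIC))
E
```

```text
[503.14142578 219.13756131 146.86684202] [ 3.14056064e+00 -1.07555679e-03  1.12324086e+00] [ 0.21401518 -0.45787561 -0.04360431] [-0.1030017   0.12478111 -0.01523803] 56.94701818833653 [3.44010453e-01 3.39242675e-01 1.58341227e+00 2.30203842e-05
 1.21744727e+00 7.91558521e-01]
```

View pics/w9c.png

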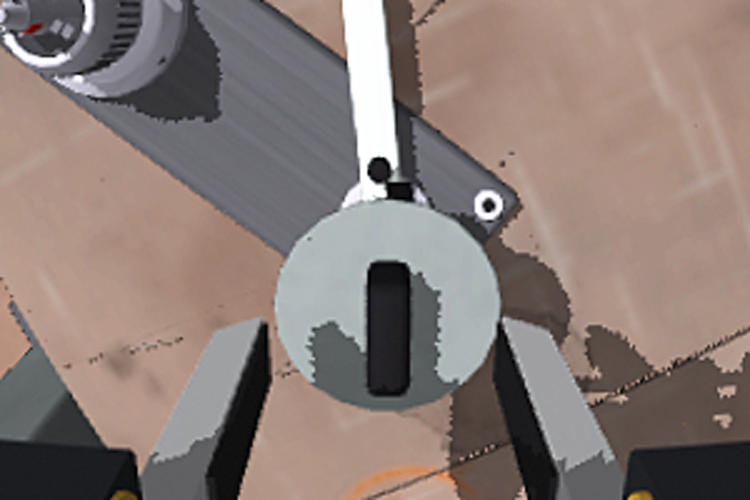

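View pics/s9c.png

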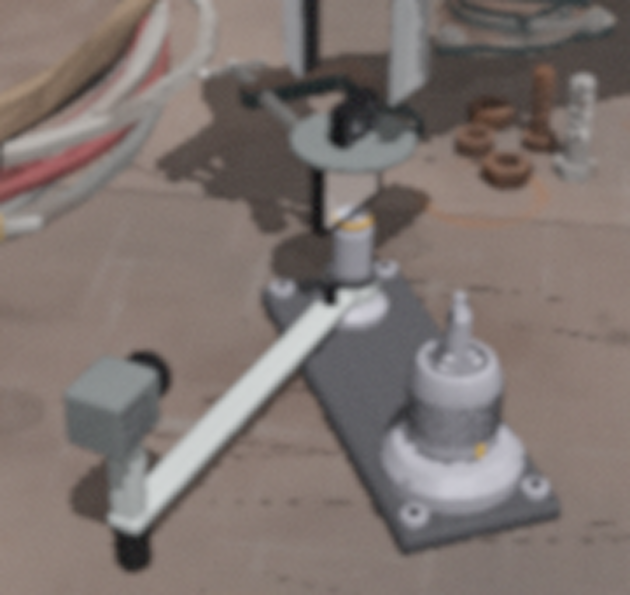

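```bash
python3 - <<'E'
from h import *
d=dict(np.load('pics/s9.npz'))
j=-0.447
for s in (-1,1):
  for z in (130,147):
    p=np.array([503.1+s*30*np.cos(j),219.1+s*30*np.sin(j),z]);u,v=proj(d,p);print(s,z,(u-220)*3.5,(v-120)*3.5)
print([((a-220)*3.5,(b-120)*3.5) for a,b in [proj(d,np.array([503.2,218.4,148.]))]])
E
```

```text
-1 130 398.4430538856211 142.36513598641483
-1 147 399.2489144013691 113.61921782810441
1 130 304.235110766708 112.77795123206542
1 147 304.106333699262 84.57634345284059
[(np.float64(350.98187840929654), np.float64(96.58561473295204))]
```

```bash
python3 - <<'E'
from h import *
d=dict(np.load('pics/s9.npz'));W=cloud(d)
for (a,b) in [(405,90),(415,85),(410,60),(395,98),(295,65),(295,40),(350,130)]:
  u,v=int(a/3.5+220),int(b/3.5+120);print(a,b,W[v,u].round(1))
s=W.reshape(-1,3);m=(np.hypot(s[:,0]-503,s[:,1]-219)<60)&(s[:,2]>149)&(s[:,2]<210)
q=s[m];print(len(q),np.sort(q[:,2])[:20].round(1))
for s_ in ('s1','s2'):
  d1=dict(np.load(f'pics/{s_}.npz'));W1=cloud(d1)
  for (a,b) in [(455,405),(455,395),(455,380),(460,350),(455,415),(455,430),(457,300)]:
    u,v=int(a/3.5+220),int(b/3.5+120);print(s_,a,b,W1[v,u].round(1))
t=manip.camera('top');W=cloud(t);s=W.reshape(-1,3);cv2.imwrite('pics/t9.png',t['frame'][:,:,::-1])
E
```

```text
405 90 [474.1 238.9 165.7]
415 85 [468.9 238.  167.6]
410 60 [470.7 242.4 183.4]
395 98 [479.1 241.3 160.5]
295 65 [534.1 215.2 163.8]
295 40 [534.  215.2 178. ]
350 130 [502.3 228.2 133.6]
531 [156.5 157.7 158.  158.3 158.5 158.9 159.  159.2 159.3 159.4 159.5 159.6
 159.9 160.2 160.5 160.9 161.4 161.5 161.5 161.6]
s1 455 405 [431.1 404.9  92.7]
s1 455 395 [431.3 406.4  99.6]
s1 455 380 [431.7 404.8 106.2]
s1 460 350 [430.8 404.6 121.5]
s1 455 415 [431.1 400.3  83.3]
s1 455 430 [432.1 371.2  52.8]
s1 457 300 [433.5 405.8 149.9]
s2 455 405 [432.6 373.6  69.2]
s2 455 395 [432.9 373.3  75.1]
s2 455 380 [432.8 382.2  89.8]
s2 460 350 [432.  379.1 103.5]
s2 455 415 [432.3 373.8  63.1]
s2 455 430 [431.9 374.3  55.2]
s2 457 300 [434.7 381.2 133.7]
```

The side depth puts the fingertips at about 157 mm with the TCP at 147. They stand roughly 10–15 mm above the TCP, not 17 below as stated. That means the sleeve was held by its narrow top, which explains the 36 mm gap. I'll check the sleeve's turn from its yellow mark, then lower further, watching the tips.

```bash
python3 - <<'E'
from h import *
def yel(c,u0,v0,r=12):
    f=c['frame'].astype(int);out=[]
    W=cloud(c)
    for v in range(v0-r,v0+r):
        for u in range(u0-r,u0+r):
            a=f[v,u]
            if a[0]-a[2]>60 and a[1]-a[2]>30: out.append(W[v,u])
    return np.array(out)
c0=np.array([435.4,352])
for n,u,v in (('top0',307,229),('s8','',0)):
    if n=='s8':u,v=357,249
    p=yel(dict(np.load(f'pics/{n}.npz')),u,v)
    if len(p): m=p.mean(0);print(n,len(p),m.round(1),np.arctan2(m[1]-c0[1],m[0]-c0[0]),np.hypot(*(m[:2]-c0)))
t=manip.camera('top');p=yel(t,290,240,14);print(len(p),p.round(1)[:5])
f=t['frame'][120:260,240:400,::-1];cv2.imwrite('pics/t9c.png',cv2.resize(f,None,fx=5,fy=5,interpolation=cv2.INTER_CUBIC)[:600])
E
```

```text
s8 5 [420.5 368.9  39. ] 2.2957257343082618 22.5404019757451
0 []
```

View pics/t9c.png

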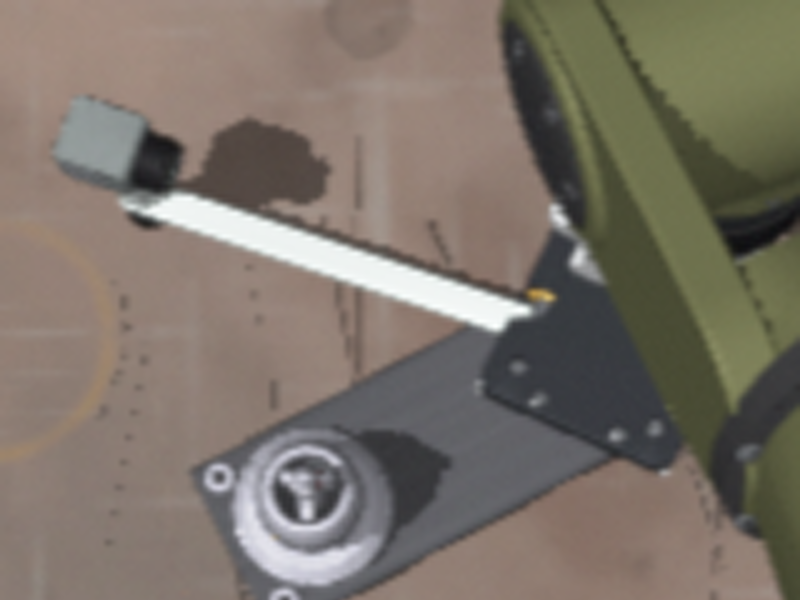

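```bash
python3 - <<'E'
from h import *
c=dict(np.load('pics/top0.npz'));K=c['intrinsics'];Rm=R.from_euler('xyz',c['attitude']).as_matrix()
f=c['frame'].astype(int)[222:236,298:316]
S=f[:,:,0]-f[:,:,2];v,u=np.unravel_index(S.argmax(),S.shape);u+=298;v+=222;print(u,v,S.max())
w=np.clip(S-25,0,None);vv,uu=np.mgrid[222:236,298:316];u=(w*uu).sum()/w.sum();v=(w*vv).sum()/w.sum();print(u,v)
d=Rm@np.array([(u-K[0,2])/K[0,0],(v-K[1,2])/K[1,1],1]);p=c['position']+d*(39-c['position'][2])/d[2]
print(p,np.arctan2(p[1]-352,p[0]-435.4),np.hypot(p[0]-435.4,p[1]-352))
E
```

```text
306 229 41
306.0 229.0
[414.99364765 342.41440189  39.        ] -2.7024480308149625 22.54557401362772
```

The sleeve turned 1.285 rad by its own mark, so its angle is at least 1.285 and above the 1.15 needed. Now lowering toward the bar with the fingers wider.

Request:
drive_tool:
  steps:
    - {"delta_pos":[0,0,-10],"yaw":0,"hand":50}
    - {"delta_pos":[0,0,-8],"yaw":0,"hand":50}
    - {"delta_pos":[0,0,0],"yaw":0,"hand":50}

```text
clock: 7.65
eef_pos: [501.9, 218.5, 125.6]
eef_rot: [-3.139, 0.002, 1.123]
wrist_force: [0.3, 0.3, -0.2]
finger_gap: 49.6
```

```bash
python3 - <<'E'
from h import *
s=manip.read_state();print(s['eef_pos'],s['wrist_force'],s['finger_gap'])
d=snap('side','s10')
f=d['frame'][120:290,220:400,::-1];cv2.imwrite('pics/s10c.png',cv2.resize(f,None,fx=3.5,fy=3.5,interpolation=cv2.INTER_CUBIC))
W=cloud(d)
for u in (300,301,302,303,304,305,332,334,335,336,337,338):
    print(u,[tuple(W[v,u].round(0).astype(int)) for v in range(140,164,2) if np.isfinite(W[v,u,0])])
E
```

```text
[501.90961833 218.45686534 125.59717076] [ 0.2517196   0.34023535 -0.23032093] 49.61074031420688
300 [(np.int64(597), np.int64(-110), np.int64(-2)), (np.int64(589), np.int64(-62), np.int64(16)), (np.int64(588), np.int64(-57), np.int64(13)), (np.int64(588), np.int64(-56), np.int64(8)), (np.int64(588), np.int64(-58), np.int64(2)), (np.int64(584), np.int64(-31), np.int64(10)), (np.int64(581), np.int64(-16), np.int64(13)), (np.int64(580), np.int64(-10), np.int64(11)), (np.int64(583), np.int64(-23), np.int64(-2)), (np.int64(581), np.int64(-10), np.int64(0)), (np.int64(579), np.int64(-1), np.int64(-1)), (np.int64(578), np.int64(8), np.int64(-2))]
301 [(np.int64(594), np.int64(-107), np.int64(0)), (np.int64(587), np.int64(-65), np.int64(15)), (np.int64(586), np.int64(-58), np.int64(13)), (np.int64(585), np.int64(-55), np.int64(9)), (np.int64(586), np.int64(-58), np.int64(2)), (np.int64(585), np.int64(-54), np.int64(-2)), (np.int64(579), np.int64(-16), np.int64(13)), (np.int64(578), np.int64(-12), np.int64(10)), (np.int64(578), np.int64(-11), np.int64(5)), (np.int64(579), np.int64(-15), np.i
[... 5047 characters left out ...]
.int64(472), np.int64(210), np.int64(124)), (np.int64(472), np.int64(217), np.int64(124)), (np.int64(471), np.int64(224), np.int64(123))]
338 [(np.int64(469), np.int64(237), np.int64(175)), (np.int64(469), np.int64(236), np.int64(171)), (np.int64(469), np.int64(235), np.int64(166)), (np.int64(469), np.int64(235), np.int64(162)), (np.int64(469), np.int64(236), np.int64(159)), (np.int64(469), np.int64(236), np.int64(154)), (np.int64(469), np.int64(237), np.int64(151)), (np.int64(469), np.int64(232), np.int64(145)), (np.int64(490), np.int64(-19), np.int64(8)), (np.int64(489), np.int64(-17), np.int64(3)), (np.int64(470), np.int64(214), np.int64(122)), (np.int64(488), np.int64(-4), np.int64(-1))]
```

View pics/s10c.png

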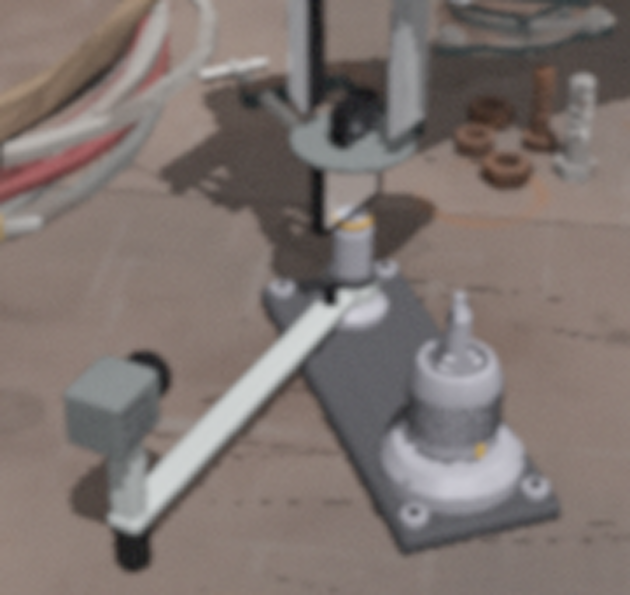

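The tips are now at about 138 mm, 12 mm above the TCP. Lowering 7 mm more, then closing.

Request:
drive_tool:
  steps:
    - {"delta_pos":[0.5,0,-7],"yaw":0,"hand":40}
    - {"delta_pos":[0,0,0],"yaw":0,"hand":5}
    - {"delta_pos":[0,0,0],"yaw":0,"hand":5}
    - {"delta_pos":[0,0,0],"yaw":0,"hand":5}
    - {"delta_pos":[0,0,0],"yaw":0,"hand":5}
  squeeze: 30

```text
clock: 8.12
eef_pos: [503.4, 218.9, 121.1]
eef_rot: [3.141, -0.0, 1.123]
wrist_force: [1.0, -0.5, 0.6]
finger_gap: 20.0
```

Request:
drive_tool:
  steps:
    - {"delta_pos":[0,0,0],"yaw":0,"hand":5}
    - {"delta_pos":[0,0,0],"yaw":0,"hand":5}
    - {"delta_pos":[0,0,0],"yaw":0,"hand":5}

```text
clock: 8.37
eef_pos: [504.4, 218.4, 121.1]
eef_rot: [3.139, -0.001, 1.122]
wrist_force: [8.1, -3.4, -3.3]
finger_gap: 11.6
```

```bash
python3 - <<'E'
from h import *
s=manip.read_state();print(s['eef_pos'],s['eef_rot'],s['wrist_force'],s['moment'],s['finger_gap'])
d=snap('side','s11');c=snap('wrist','w11')
f=d['frame'][120:290,220:400,::-1];cv2.imwrite('pics/s11c.png',cv2.resize(f,None,fx=3.5,fy=3.5,interpolation=cv2.INTER_CUBIC))
f=c['frame'][100:300,160:460,::-1];cv2.imwrite('pics/w11c.png',cv2.resize(f,None,fx=2.5,fy=2.5,interpolation=cv2.INTER_CUBIC))
E
```

```text
[504.42230866 218.37101601 121.13489537] [ 3.13903326e+00 -8.81789910e-04  1.12238372e+00] [ 8.09282752 -3.43930643 -3.32814515] [-0.6336648  -1.32140007 -0.02753877] 11.62500869635929
```

View pics/s11c.png

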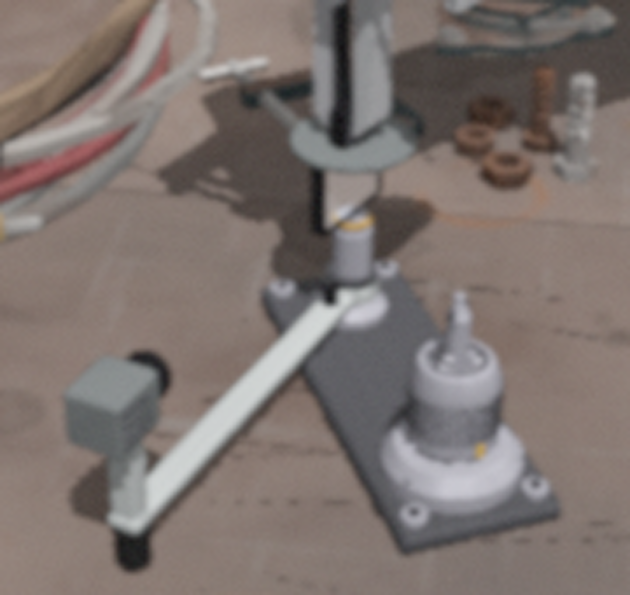

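View pics/w11c.png

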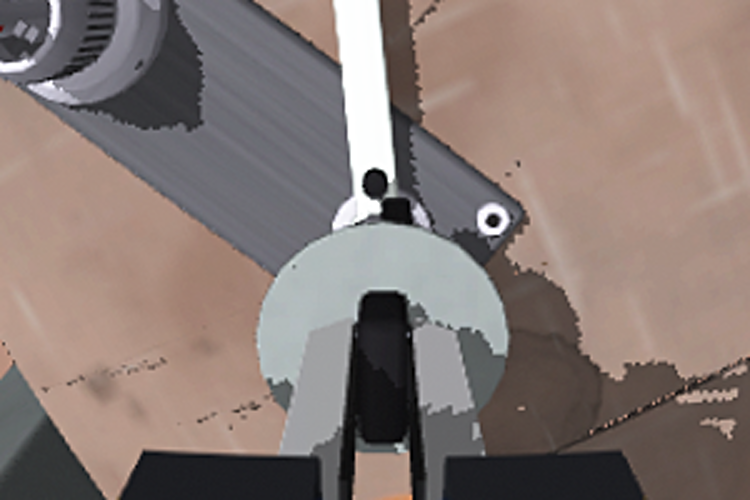

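The bar is gripped at 11.6 mm (12 given), with yaw 1.122 matching mirror ≈ 0. Now turning it 1.06 rad clockwise with a small recentring.

Request:
drive_tool:
  steps:
    - {"delta_pos":[1,-0.4,0],"yaw":-0.05,"hand":5}
    - {"delta_pos":[0,0,0],"yaw":-0.08,"hand":5}
    - {"delta_pos":[0,0,0],"yaw":-0.08,"hand":5}
    - {"delta_pos":[0,0,0],"yaw":-0.08,"hand":5}
    - {"delta_pos":[0,0,0],"yaw":-0.08,"hand":5}

```text
clock: 8.88
eef_pos: [505.1, 217.9, 121.1]
eef_rot: [3.14, -0.001, 0.749]
wrist_force: [5.0, -5.5, -3.3]
finger_gap: 12.0
```

Request:
drive_tool:
  steps:
    - {"delta_pos":[0,0,0],"yaw":-0.08,"hand":5}
    - {"delta_pos":[0,0,0],"yaw":-0.08,"hand":5}
    - {"delta_pos":[0,0,0],"yaw":-0.08,"hand":5}
    - {"delta_pos":[0,0,0],"yaw":-0.08,"hand":5}
    - {"delta_pos":[0,0,0],"yaw":-0.08,"hand":5}

```text
clock: 9.3
eef_pos: [505.5, 217.2, 121.1]
eef_rot: [3.139, -0.002, 0.348]
wrist_force: [8.2, -9.7, -1.1]
finger_gap: 11.7
```

Request:
drive_tool:
  steps:
    - {"delta_pos":[0,0,0],"yaw":-0.08,"hand":5}
    - {"delta_pos":[0,0,0],"yaw":-0.08,"hand":5}
    - {"delta_pos":[0,0,0],"yaw":-0.08,"hand":5}
    - {"delta_pos":[0,0,0],"yaw":-0.05,"hand":5}
    - {"delta_pos":[0,0,0],"yaw":0,"hand":5}

```text
clock: 9.72
eef_pos: [505.6, 216.7, 121.1]
eef_rot: [3.139, -0.003, 0.059]
wrist_force: [9.3, -12.1, -1.4]
finger_gap: 11.7
```

Request:
drive_tool:
  steps:
    - {"delta_pos":[0,0,0],"yaw":0,"hand":5}
    - {"delta_pos":[0,0,0],"yaw":0,"hand":5}
    - {"delta_pos":[0,0,0],"yaw":0,"hand":5}

```text
clock: 9.97
eef_pos: [505.6, 216.7, 121.1]
eef_rot: [3.139, -0.002, 0.062]
wrist_force: [7.7, -12.5, -1.7]
finger_gap: 11.8
```

```bash
python3 - <<'E'
from h import *
s=manip.read_state();print(s['clock'],s['eef_pos'],s['eef_rot'],s['wrist_force'],s['moment'],s['finger_gap'])
d=snap('side','s12');c=snap('wrist','w12');t=snap('top','t12')
f=d['frame'][120:290,220:400,::-1];cv2.imwrite('pics/s12c.png',cv2.resize(f,None,fx=3.5,fy=3.5,interpolation=cv2.INTER_CUBIC))
f=c['frame'][100:300,160:460,::-1];cv2.imwrite('pics/w12c.png',cv2.resize(f,None,fx=2.5,fy=2.5,interpolation=cv2.INTER_CUBIC))
# camera arm angle, before and now
for n in ('top0','t12','side0','s12'):
    q=dict(np.load(f'pics/{n}.npz'));W=cloud(q).reshape(-1,3)
    F=q['frame'].reshape(-1,3).astype(int)
    m=(np.hypot(W[:,0]-580,W[:,1]-431)<45)&(W[:,2]>106)&(W[:,2]<120)
    r=cv2.minAreaRect(W[m][:,:2].astype(np.float32));a=np.arctan2(r[0][1]-218.4,r[0][0]-503.2)
    d_=np.hypot(W[:,0]-503.2,W[:,1]-218.4);an=np.arctan2(W[:,1]-218.4,W[:,0]-503.2)
    m2=(d_>80)&(d_<170)&(abs(an-1.22)<.12)&(W[:,2]>8)&(W[:,2]<60)&(F.min(1)>140)
    print(n,r[0],2.0405-a, m2.sum(), 2.0405-np.median(an[m2]) if m2.any() else None, np.median(W[m2][:,2]))
E
```

```text
9.9667 [505.58752074 216.67560791 121.12132301] [ 3.13887994e+00 -2.45949934e-03  6.21841136e-02] [  7.71381346 -12.50252959  -1.6920668 ] [-2.33648836 -1.47641048  0.07952236] 11.77402431942304
top0 (579.7749633789062, 429.11419677734375) 0.8182718725615006 275 0.8150208838954973 31.886336721170096
t12 (580.4246215820312, 428.50518798828125) 0.8219288208975808 246 0.8131955113937441 31.91312632498881
side0 (579.2412109375, 428.919677734375) 0.8163274871501633 316 0.8026264588622407 31.559857182424196
s12 (579.4591674804688, 428.0962219238281) 0.8184999303454268 308 0.8048682082334628 31.45803905333196
```

View pics/s12c.png

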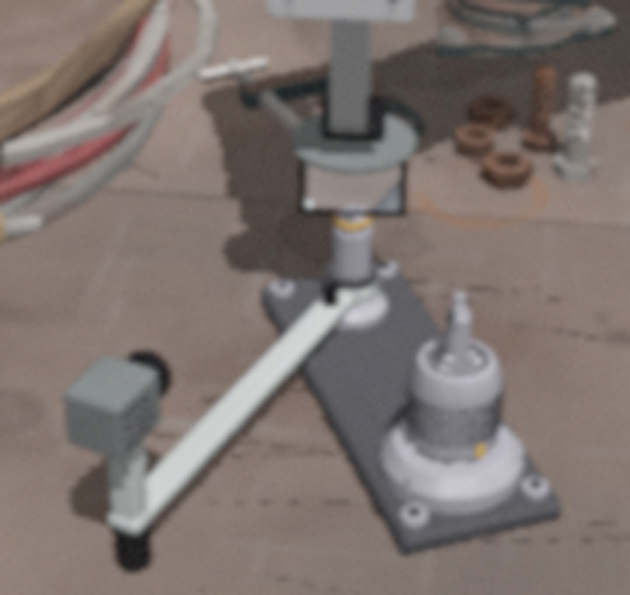

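View pics/w12c.png

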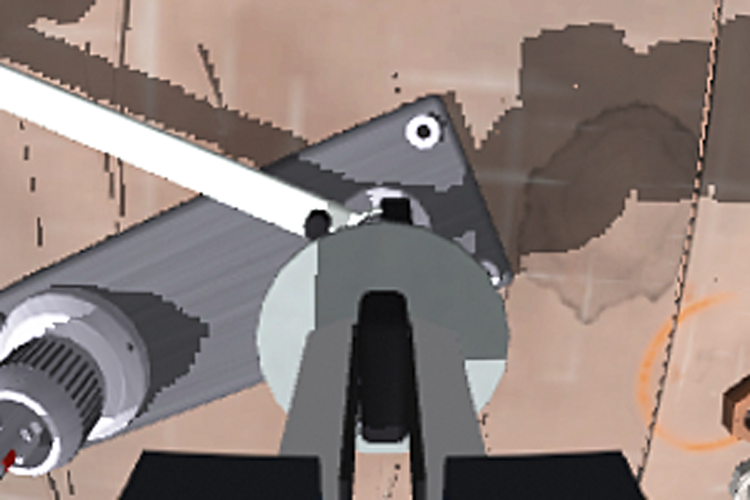

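The glass now faces between the chuck and the camera, and the camera arm is unmoved at about 0.81. Last check: the glass plane angle and the drill's uprightness from depth.

```bash
python3 - <<'E'
from h import *
d=dict(np.load('pics/s12.npz'));W=cloud(d)
u0,u1=int(300/3.5+220),int(404/3.5+220);v0,v1=int(165/3.5+120),int(213/3.5+120)
P=W[v0:v1+1,u0:u1+1].reshape(-1,3);P=P[np.isfinite(P[:,0])&(P[:,2]>78)&(P[:,2]<117)&(np.hypot(P[:,0]-503,P[:,1]-218)<34)]
vx,vy,x,y=cv2.fitLine(P[:,:2].astype(np.float32),cv2.DIST_HUBER,0,.01,.01).ravel()
a=np.arctan(vy/vx);print(len(P),'bar dir',a,'joint',2.0405+.65-(a+np.pi/2))
W=W.reshape(-1,3);m=(np.hypot(W[:,0]-435,W[:,1]-352)<12)&(W[:,2]>88)&(W[:,2]<116);Q=W[m]
for lo,hi in((88,98),(98,108),(108,116)):
  q=Q[(Q[:,2]>lo)&(Q[:,2]<hi)];print(len(q),np.median(q,0).round(1),(q.min(0)+q.max(0)).round(1)/2)
s=manip.read_state();print(s['clock'],s['qd'].round(4),s['wrist_force'],s['finger_gap'])
E
```

```text
356 bar dir 0.069724195 joint 1.0499794
33 [434.9 355.3  93. ] [435.2 354.5  93.1]
38 [435.1 355.5 104. ] [435.6 354.8 102.8]
22 [435.8 353.  110.4] [435.1 351.7 112.1]
10.1167 [-0.0002  0.0008 -0.0004  0.0019  0.0007 -0.0013] [  8.89157011 -13.47027497  -0.62597677] 11.965381796730723
```

The glass depth fit gives a mirror angle of 1.05, in agreement with the gripper's 1.06. The window is about 0.956–1.13 for an arm angle near 0.81. The drill is upright and everything is still, so I'm handing in.

```bash
python3 -c "
from cell import manip
print(manip.sign_off())"
```

```text
the job is handed in; nothing more can be done
None
```

I tightened the chuck, turned the mirror to its angle and handed the job in at about 10 s, still gripping the thumb bar. No verdict was reported.

- **Chuck:** The sleeve turned 1.285 rad clockwise by its own yellow mark, so its angle is at least 1.285, past the 1.15 needed for a tight grip. It then resisted with about 0.9 N m and the fingers slipped on it. I could not measure the jaw forces directly. The drill looked upright, and depth readings showed no lean.
- **Mirror:** The angle is about 1.06 from the gripper's turn and 1.05 from a depth fit of the glass. With the camera arm at 0.80–0.82, the aim is about 1.055. The arm's angle agreed before and after to within 0.004.
- **Grip on the bar:** The fingers hold it at about 12 mm. The arm was still, with about 16 N of steady side force left.
- **Red mark:** I saw it on the mirror side of the drill in the wrist pictures, but did not measure its position.

**Disagreement with the given data:** depth readings put the fingertips about 12 mm above the reported TCP, not 17 mm below it. The sleeve was therefore held by its narrow top, with a 36 mm gap instead of 46. I found this before gripping the bar and lowered the gripper to suit.

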